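# Sample carousel changeover: shut the open tube, index to the empty one, flick it open

## Task

One flip-cap tube of the sample carousel has been left standing open: press its cap fully shut. Then turn the carousel, which clicks at every tube, until the empty tube has clicked into the front place over the pointer, and flick that tube's cap right open so that it is ready for the next sample. Leave the other caps shut and the things round the carousel where they are.

Things in the scene. Friction and masses are not known exactly. Their poses are not given: they have to be found in the camera images.
- carousel: Stand, fixed to the bench: dark foot plate 170 x 300 x 8 mm; origin at the centre of its underside; z up, -x is its front (pointer side, roughly towards the robot). The turning axis passes 90 mm above the origin and leans 25 degrees from vertical towards the front (-x).
- pivot (a point): Where the turning axis starts, 90 mm above the stand's origin. Its z is the axis (up and leaning to the front), its -x the direction of the front place square to the axis; fixed to the stand. Elsewhere 'along' means distance from here along the axis, 'radius' distance from the axis.
- cover (a point): Centre of the fixed clear dust cover over the rear half: a plate 95 mm deep, 300 mm wide, 3 mm thick, square to the axis, 120 to 123 mm along; its front edge runs 40 mm behind the axis. It stands on two posts of 12 mm at x = 53, y = -138 and +138 mm of the stand. Frame as the pivot's.
- turret (a joint): Turn of the carousel about its axis (rad), growing anticlockwise seen from above; 0 = the tube left open is in the front place. Six clicks at multiples of 1.047 (60 deg): a sprung roller drops between two pins, pulls it in from 4 deg off and holds it; 0.4 N m gets it over. Between clicks it turns easily and stays where it is left. It starts anywhere within 70 deg of 0, in a click or between.
- knob_grip (a point): Centre of the black star knob, on the axis, 158 mm along (knob from 141 to 173). z = the axis; the frame turns with the carousel, -x points to the tube left open. Six lobes, radius 7 mm, at radius 15 mm, point to the six tubes (44 mm over tips); jaws closing in a direction 30, 90 or 150 deg from -x lie flat on two lobes each, 40 mm apart.
- left_open_mouth (a point): Centre of the rim of the tube left open; frame turns with the carousel, as the knob's. The six clear tubes are alike: 42 mm diameter, 98 mm long, parallel to the axis at radius 95 mm, rims 104 mm along; all but one hold a black trim section. This one starts within 70 deg of the front place.
- cap_left_open (a joint): Cap of the tube left open (rad): 0 shut, 1.65 right open. Over-centre hinge, alike on all caps: above 0.70 rad the cap springs right open, below it springs shut. Lifting a shut cap takes about 2.5 N at the tab, pushing an open one over about 4 N.
- left_open_hinge (a point): Hinge of that cap, 105 mm along, radius 71 mm (on the axis side of the tube); frame as the knob's. All caps are alike: white disc, 46 mm diameter, centre 24 mm from the hinge, from 4 mm below to 5 mm above the hinge when shut, with a thumb tab pointing away from the axis.
- left_open_tab (a point): Grip point of the thumb tab of that cap, 60 mm from the hinge; moves with the cap. The cap's x axis points from tab to hinge, z out of its top, y along the hinge.
- cap_empty (a joint): Cap of the empty tube (rad): 0 shut, 1.65 right open. The empty tube is the second one anticlockwise, seen from above, from the tube left open, so that turning clockwise brings it to the front.
- empty_hinge (a point): Hinge of the empty tube's cap, 105 mm along, radius 71 mm; frame turns with the carousel, as the knob's.
- empty_mouth (a point): Centre of the rim of the empty tube, 104 mm along, radius 95 mm; frame turns with the carousel, as the knob's.
- empty_tab (a point): Grip point of the thumb tab of the empty tube's cap, 60 mm from the hinge. The tab is 20 mm wide (along the hinge), 6 mm thick, and stands clear of the disc from 47 to 70 mm from the hinge, with free space beside and below it. The cap's x axis points from tab to hinge, z out of its top, y along the hinge.
- front_place (a point): Fixed point on the stand: the centre of the rim of whichever tube stands in the front place, in line with the small aluminium pointer at the low front edge. Frame as the stand's.
- cap_b (a joint): Cap of the tube between the open one and the empty one: shut (0), to stay shut.
- cap_d (a joint): Cap of the third tube anticlockwise from the open one: shut (0), to stay shut.
- cap_e (a joint): Cap of the fourth tube anticlockwise from the open one: shut (0), to stay shut.
- cap_f (a joint): Cap of the fifth tube anticlockwise from the open one: shut (0), to stay shut.
- oil_bottle: Small white bottle with a red nozzle, 36 mm diameter, 120 mm tall, loose beside the carousel; origin at the centre of its underside. To be left standing.
- clip_tub: Round open red tub, 78 mm diameter, 42 mm tall, loose beside the carousel; origin at the centre of its underside. To be left.
- tape_roll: Roll of masking tape lying flat, 104 mm diameter, 25 mm tall, loose; origin at the centre of its underside. To be left.
- marker: Marker pen, 133 mm long, 17 mm thick, lying on the bench; origin at the centre of its underside. To be left.

How it is judged:
By the outcome, as a careful person would: the job done as asked, in the order asked, and still so for the second after the job is handed in, with the robot touching nothing.
It also fails if it takes over 64 s, if anything falls off the work surface, if the arm or the gripper's body presses on something with over 40 N, if the wrist force passes 120 N, or if a joint passes its speed limit or range.

## Robot

A 6-joint arm with a two-finger parallel gripper is mounted at the origin on a cart in front of the work surface, level with it; the furniture and walls round the work are solid. World frame = base frame: x ahead of the robot, y to its left, z up, the work surface at z = 0. Lengths are in m, angles in rad, forces in N, time in s.
With the tool pointing down it reaches from about 0.375 to 0.9 m from the base axis. Payload 3.1 kg.
Tool frame: the origin (TCP) lies midway between the tips of the shut fingers; the grasp point (between the pads) lies 19 mm behind it; z points along the fingers, y is the line along which they close (so a half turn about z gives the same grasp; the last joint's range is limited). The gripper opens to 87 mm and grips with 3 to 60 N. Pads are 19 mm wide; open, the fingers measure 117 mm over their backs; the gripper's body (75 mm by 190 mm) begins 51 mm behind the grasp point.
Start: joints at [1.002, 0.527, 1.433, -0, 1.181, -0.178], TCP at [0.237, 0.578, 0.223] pointing down, gripper open.
Joint ranges: [-3.08, 3.08], [-0.75, 2.2], [0.22, 2.44], [-1.43, 4.57], [0, 2.65], [-2.85, 2.85]. Speed limits (rad/s): [2.79, 2.79, 3.14, 3.14, 3.14, 3.14].

## Interface

Orientations are given as a unit quaternion [x, y, z, w].
In Python, from rig import get_obs, cams, job gives the robot as it stands.
- The arm moves only by the tool servo_tool, never from a script. Its argument "moves" is text: rows parted by semicolons, each of 5 numbers parted by spaces: the shift along the tool's x, y, z in m, then the turn about the tool's z in degrees, then the finger opening in m, from 0 to 0.087. In form: dx dy dz spin claw; .... A call has 1 to 10 rows; each row is the pose to reach, as a shift and turn from the pose commanded when the call began, along the tool's axes at that moment; what a row does not reach only later rows make up. A row lasts 1/12 s, in which the tool goes at most 41.7 mm and 7.16 degrees, less where a joint would pass 70% of its speed; a pose out of reach is approached as far as the arm can. A call with a gripper value outside its range is refused whole. The fingers move at their own pace and stop on an object; "grip_force" is the grip in N (left out, the last holds). Time passes only in rows, so rows that repeat a pose let the fingers close. It gives the time, the measured TCP pose, the force, the opening and the grip force at its end, in the units of the state.
- get_obs(): the state, without advancing time (a new reading comes with each control period).
- cams.camera(name): name is "side" or "top" or "wrist"; returns the picture (480x640x3 uint8, blue, green, red); there is no depth.
- cams.camera_model(name): a dict with "fx", "fy", "cx", "cy" (pixels), "dist" ([k1, k2, p1, p2, k3] as OpenCV has them; the pictures are not rectified), "R" (3x3) and "t" (3): a world point X has camera coordinates R X + t. Camera axes: x right, y down, z forward; pixel columns grow to the right and rows downward; lengths in m; the calibration is good to about 2 mm. A picture is of the moment at which its call begins: read the wrist's pose just before it. camera_model takes no time and is no camera call; for the wrist camera it gives the pose at the moment of the call.
- job.hand_in(): hands the job in; it is judged then, once.
The state is a dict: "time": time; "q": joint angles; "joint_velocities": joint speeds; "joint_torque": joint torques, N m; "position": TCP position; "tool_rot": TCP orientation; "ft_force": force on the tool from outside, world axes, zero at the start; "moment": the same for the moment, N m; "grip_width": finger opening in m; "grip_force": force on a finger pad.
Only numpy, scipy, OpenCV 4.12 (cv2) and the standard library are available. Lean on these libraries where they do the work, as an engineer would, in place of code of your own. Each camera call takes 0.05 s, during which the arm holds its last target. There are 200 camera calls.

## Working session

There is one attempt and no reset: what is moved stays moved. The work goes in short steps, Python scripts to look and compute and a tool call to move; the robot and the scene stay as the last step left them, time stands still between calls to the robot, and variables do not carry over. Pictures are saved under pics/ and viewed, at most 10 in all, crops included, and the job is handed in when it is done.

Besides the shell and the picture viewer there is one more tool, called after "Emit:" by a JSON object that holds its "method" and its "body", one argument or row to a line. servo_tool: Moves the arm, as the interface text tells. Its arguments: {"type":"object","properties":{"moves":{"type":"string"},"grip_force":{"type":"number"}},"required":["moves"]}

```bash
ls; mkdir -p pics; python3 - <<'E'
from rig import get_obs, cams, job
import cv2
print(get_obs())
import numpy as np
for n in("top","side"):
    cv2.imwrite(f"pics/{n}0.png",cams.camera(n)); m=cams.camera_model(n);print(n,m)
print(cams.camera_model("wrist"))
E
```

```text
pics
{'time': 0.0, 'q': array([ 1.00248923e+00,  5.28452274e-01,  1.43393299e+00,  1.36474183e-05,
        1.18138255e+00, -1.78484693e-01]), 'joint_velocities': array([ 0.00086369,  0.00072436,  0.00022774,  0.00116893, -0.00122342,
       -0.00127345]), 'joint_torque': array([-3.15851885e-04, -4.40031874e+01, -1.76596195e+01,  6.34408020e-02,
        5.80602069e-02, -1.50418614e-04]), 'position': array([0.23706781, 0.57748846, 0.22157041]), 'tool_rot': array([ 1.93681852e-01,  9.81063789e-01, -1.01033735e-03, -4.02601994e-04]), 'ft_force': array([-0.69440705,  0.73724238,  0.35350107]), 'moment': array([ 0.00336229, -0.00391313,  0.02320231]), 'grip_force': 0.0, 'grip_width': 0.08705326098462905}
top {'fx': 496.29710721640123, 'fy': 496.29710721640123, 'cx': 321.64747289710164, 'cy': 241.88665053156882, 'dist': array([-0.05535399,  0.        ,  0.        ,  0.        ,  0.        ]), 'R': array([[ 0.02353813, -0.99971412, -0.00419911],
       [-0.98228004, -0.02234604, -0.1860822 ],
       [ 0.18593517,  0.00850473, -0.98252521]]), 't': array([0.00571886, 0.5816755 , 1.21627817])}
side {'fx': 543.6001163919582, 'fy': 543.6001163919582, 'cx': 311.5588837589724, 'cy': 239.75979378877946, 'dist': array([0.03316054, 0.        , 0.        , 0.        , 0.        ]), 'R': array([[-0.46155707,  0.88708041, -0.00730868],
       [ 0.7166425 ,  0.36799522, -0.5924551 ],
       [-0.52286576, -0.27868955, -0.80557032]]), 't': array([ 0.22521841, -0.31837041,  1.64735107])}
{'fx': 374.9218032750738, 'fy': 374.9218032750738, 'cx': 314.02309245812444, 'cy': 241.2917421239953, 'dist': array([-0.03330444,  0.        ,  0.        ,  0.        ,  0.        ]), 'R': array([[ 0.37974199,  0.92508865, -0.00264994],
       [ 0.88275202, -0.36150345,  0.30010685],
       [ 0.27666747, -0.11630241, -0.95390191]]), 't': array([-0.62334903, -0.03837414,  0.39256238])}
```

View pics/top0.png

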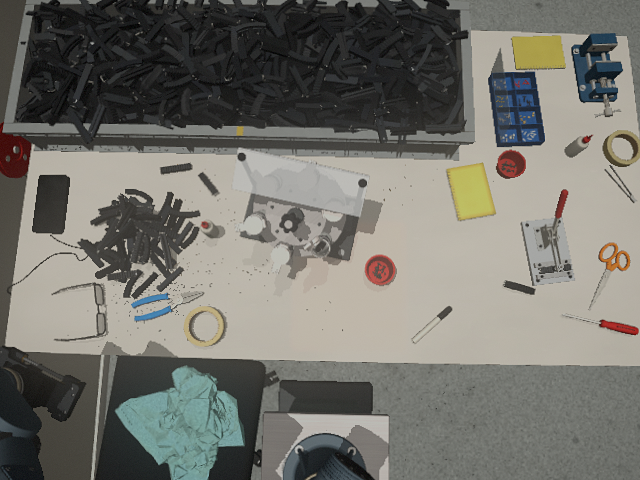

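View pics/side0.png

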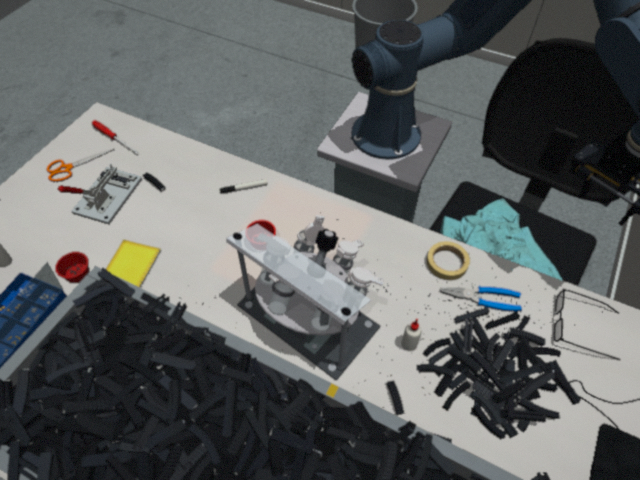

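The top view shows the carousel near (300,215), knob about (291,226), and cover post tops at (241,157) and (362,183). The open cap seems to be at about (320,245). In the side view the knob is at (327,240) and the cover posts are at (237,238) and (346,311). I'll zoom in on both.

```bash
python3 - <<'E'
import cv2,numpy as np
a=cv2.imread("pics/top0.png")[140:300,215:395]; b=cv2.imread("pics/side0.png")[200:380,210:390]
a=cv2.resize(a,None,fx=4.4,fy=3.7*4.4/3.7*0.84/0.84,interpolation=cv2.INTER_CUBIC)[:600]
cv2.imwrite("pics/tc.png",cv2.resize(cv2.imread("pics/top0.png")[145:285,225:385],None,fx=4,fy=4,interpolation=cv2.INTER_CUBIC))
cv2.imwrite("pics/sc.png",cv2.resize(cv2.imread("pics/side0.png")[205:353,225:395],None,fx=4,fy=4,interpolation=cv2.INTER_CUBIC))
E
```

```text
(no output)
```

View pics/tc.png

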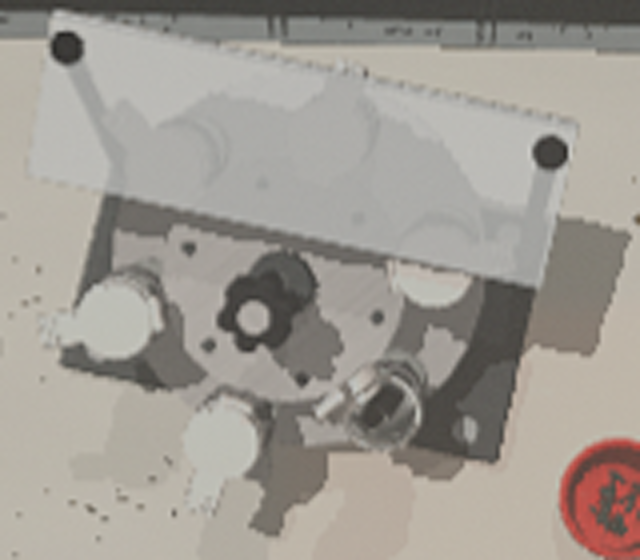

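View pics/sc.png

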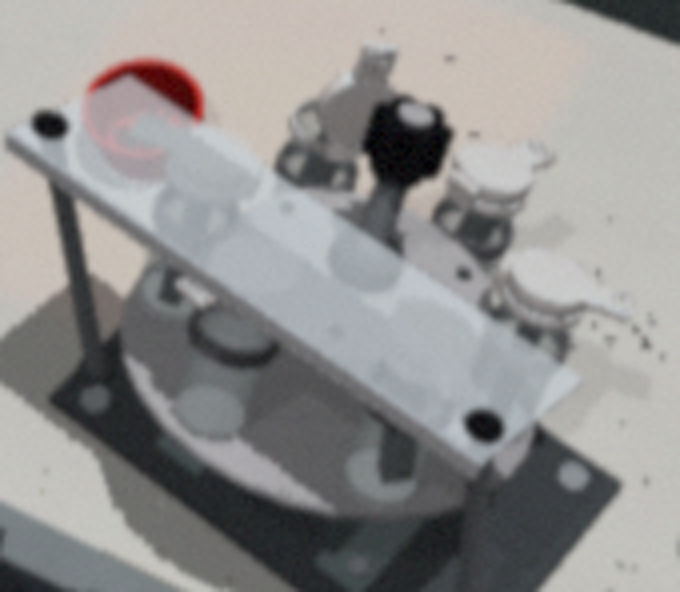

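```bash
cat > h.py <<'E'
import numpy as np, cv2
from rig import get_obs, cams, job
from scipy.spatial.transform import Rotation as Ro
from scipy.optimize import least_squares
L=np.radians(25)
def st(p,s,r,phi=0.):
    "stand pose p=(x,y,yaw); s along, r radius, phi anticlockwise from front -> world"
    u=np.array([np.cos(L),0,np.sin(L)]);a=np.array([-np.sin(L),0,np.cos(L)]);y=np.array([0,1.,0])
    X=np.array([0,0,.09])+s*a-r*np.cos(phi)*u-r*np.sin(phi)*y
    return S(p,X)
def S(p,X): return Ro.from_euler('z',p[2]).apply(X)+[p[0],p[1],0]
def proj(m,X):
    return cv2.projectPoints(np.atleast_2d(X).astype(float),cv2.Rodrigues(m['R'])[0],m['t'],np.array([[m['fx'],0,m['cx']],[0,m['fy'],m['cy']],[0,0,1.]]),m['dist'])[0][:,0]
def stc(p,s,x,y): return st(p,s,-x)+Ro.from_euler('z',p[2]).apply([0,y,0])
E
cat > fit.py <<'E'
from h import *
T=lambda u,v:(225+u/4-.375,145+v/4-.375); D=lambda u,v:(225+u/4-.375,205+v/4-.375)
r60=np.pi/3
F=[('top',T(257,317),lambda p:st(p,.173,0)),('top',T(67,47),lambda p:stc(p,.124,.1164,.138)),('top',T(550,152),lambda p:stc(p,.124,.1164,-.138)),
('top',T(30,178),lambda p:stc(p,.123,.04,.15)),('top',T(53,12),lambda p:stc(p,.123,.135,.15)),('top',T(545,287),lambda p:stc(p,.123,.04,-.15)),('top',T(578,122),lambda p:stc(p,.123,.135,-.15)),
('top',T(222,438),lambda p:st(p,.110,.095,p[3]-r60)),('top',T(115,318),lambda p:st(p,.110,.095,p[3]-2*r60)),('top',T(50,332),lambda p:st(p,.107,.141,p[3]-2*r60)),('top',T(390,408),lambda p:st(p,.104,.095,p[3])),
('top',T(497,462),lambda p:S(p,[-.085,-.15,.008])),('top',T(62,362),lambda p:S(p,[-.085,.15,.008])),
('side',D(415,113),lambda p:st(p,.173,0)),('side',D(48,125),lambda p:stc(p,.124,.1164,-.138)),('side',D(485,427),lambda p:stc(p,.124,.1164,.138)),
('side',D(580,380),lambda p:stc(p,.123,.04,.15)),('side',D(493,165),lambda p:st(p,.110,.095,p[3]-r60)),('side',D(547,275),lambda p:st(p,.110,.095,p[3]-2*r60)),('side',D(620,487),lambda p:S(p,[-.085,.15,.008]))]
M={n:cams.camera_model(n) for n in('top','side')}
f=lambda p:np.concatenate([proj(M[n],g(p))[0]-np.array(q) for n,q,g in F])
s=least_squares(f,[.55,.05,-.2,.7],loss='soft_l1')
print(s.x,np.degrees(s.x[2:]));print(np.round(f(s.x).reshape(-1,2),1).tolist())
p=s.x;np.save('p.npy',p)
o=get_obs();R=Ro.from_quat(o['tool_rot']).as_matrix();print(R.round(3))
for n,X in dict(knob=st(p,.173,0),openmouth=st(p,.104,.095,p[3]),hinge=st(p,.105,.071,p[3]),opentab=st(p,.165,.066,p[3]),frontmouth=st(p,.104,.095)).items(): print(n,X.round(4))
E
python3 fit.py
```

```text
[ 0.65580771  0.07549612 -0.19986544  0.91157803] [-11.45144593  52.22957403]
[[-0.0, -0.3], [0.7, -0.2], [0.7, -0.5], [-0.4, -0.9], [0.4, -0.8], [-0.3, 0.0], [0.9, -0.1], [0.5, 1.1], [0.4, 0.6], [-1.7, 0.1], [-1.8, 1.7], [0.5, 0.1], [-0.7, 0.5], [-0.5, 0.6], [-0.2, 1.1], [-0.9, 0.5], [0.8, -0.5], [-0.1, 0.2], [0.6, -0.2], [0.9, -1.6]]
[[-0.925  0.38  -0.001]
 [ 0.38   0.925 -0.002]
 [ 0.    -0.002 -1.   ]]
knob [0.5842 0.09   0.2468]
openmouth [0.5461 0.0211 0.1597]
hinge [0.5625 0.0371 0.1668]
opentab [0.5412 0.0455 0.2225]
frontmouth [0.5283 0.1013 0.1441]
```

```bash
cat >> h.py <<'E'
def deltas(W,yaw=None):
    "W world tcp waypoints; prints shift along tool axes, and spin to bring tool x to yaw (deg)"
    o=get_obs();R=Ro.from_quat(o['tool_rot']).as_matrix();c=np.degrees(np.arctan2(R[1,0],R[0,0]))
    print('t',round(o['time'],2),'pos',o['position'].round(4),'toolyaw',c.round(1),'F',o['ft_force'].round(1),'w',round(o['grip_width'],4))
    for X in W: print((R.T@(np.array(X)-o['position'])).round(4), np.round(X,3))
    if yaw is not None: print('spin',(-(yaw-c)+180)%360-180)
def outyaw(p,phi):
    d=st(p,0,1.,phi)-st(p,0,0);return np.degrees(np.arctan2(d[1],d[0]))
try:p=np.load('p.npy')
except OSError:pass
E
python3 - <<'E'
from h import *
t=p[3];A=st(p,.155,.046,t)
h=lambda th,d=.045,n=.012:st(p,.105+d*np.sin(th)+n*np.cos(th),.071+d*np.cos(th)-n*np.sin(th),t)
deltas([A+[0,0,.10],A]+[h(x) for x in(1.65,1.3,1,.7,.5,.3)],outyaw(p,t))
E
```

```text
t 0.1 pos [0.2371 0.5776 0.2217] toolyaw 157.7 F [0.2 0.5 0.2] w 0.0869
[-0.4955 -0.3584 -0.0964] [0.559 0.058 0.319]
[-0.4955 -0.3582  0.0036] [0.559 0.058 0.219]
[-0.4943 -0.366   0.0116] [0.555 0.051 0.211]
[-0.4869 -0.3803  0.0134] [0.543 0.041 0.209]
[-0.4824 -0.3923  0.019 ] [0.534 0.031 0.203]
[-0.48   -0.4027  0.0278] [0.528 0.023 0.194]
[-0.4797 -0.4085  0.0351] [0.526 0.017 0.187]
[-0.4805 -0.4129  0.0433] [0.525 0.013 0.179]
spin -65.80346082259126
```

Emit:
{"method": "servo_tool", "body": {
  "moves": "-0.02 -0.014 -0.036 -6 0; -0.05 -0.036 -0.060 -13 0; -0.08 -0.058 -0.08 -20 0; -0.11 -0.08 -0.096 -27 0; -0.143 -0.104 -0.096 -34 0; -0.176 -0.128 -0.096 -41 0; -0.209 -0.152 -0.096 -48 0; -0.242 -0.176 -0.096 -55 0; -0.275 -0.2 -0.096 -62 0; -0.308 -0.224 -0.096 -65.8 0"
}}

```text
time: 0.93
position: [0.4241, 0.2744, 0.3183]
tool_rot: [-0.367, 0.93, 0.0, -0.0]
ft_force: [1.0, 0.1, 0.0]
grip_width: 0.0284
grip_force: 0.0
```

```bash
python3 - <<'E'
from h import *
t=p[3];A=st(p,.155,.046,t)
deltas([A+[0,0,.10]],outyaw(p,t))
E
```

```text
t 0.93 pos [0.4241 0.2744 0.3183] toolyaw -137.0 F [1.  0.1 0. ] w 0.0284
[ 0.0488 -0.2505 -0.0003] [0.559 0.058 0.319]
spin -0.45288616345908395
```

Emit:
{"method": "servo_tool", "body": {
  "moves": "0.008 -0.039 0 0 0; 0.016 -0.078 0 0 0; 0.024 -0.117 0 0 0; 0.032 -0.156 0 0 0; 0.040 -0.195 0 0 0; 0.046 -0.226 0 0 0; 0.046 -0.226 0 0 0; 0.046 -0.226 0 0 0; 0.046 -0.226 0 0 0"
}}

```text
time: 1.68
position: [0.5425, 0.0791, 0.318]
tool_rot: [-0.364, 0.931, 0.001, -0.001]
ft_force: [-0.4, 0.6, 0.5]
grip_width: 0.0002
grip_force: 0.0
```

```bash
python3 - <<'E'
from h import *
t=p[3];A=st(p,.155,.046,t)
h=lambda th,d=.045,n=.012:st(p,.105+d*np.sin(th)+n*np.cos(th),.071+d*np.cos(th)-n*np.sin(th),t)
deltas([A+[0,0,.10],A]+[h(x) for x in(1.65,1.3,1,.7,.5,.3)],outyaw(p,t))
cv2.imwrite('pics/w1.png',cams.camera('wrist'));m=cams.camera_model('wrist')
for X in (st(p,.173,0),st(p,.165,.066,t),st(p,.104,.095,t),st(p,.11,.095,t-np.pi/3),A):print(proj(m,X).round(0))
E
```

```text
t 1.68 pos [0.5425 0.0791 0.318 ] toolyaw -137.3 F [-0.4  0.6  0.5] w 0.0002
[ 0.002  -0.027  -0.0007] [0.559 0.058 0.319]
[ 0.0019 -0.0272  0.0993] [0.559 0.058 0.219]
[ 0.0095 -0.0295  0.1073] [0.555 0.051 0.211]
[ 0.0256 -0.0288  0.1091] [0.543 0.041 0.209]
[ 0.0383 -0.0297  0.1146] [0.534 0.031 0.203]
[ 0.0488 -0.032   0.1235] [0.528 0.023 0.194]
[ 0.0541 -0.0342  0.1308] [0.526 0.017 0.187]
[ 0.0578 -0.0368  0.1389] [0.525 0.013 0.179]
spin -0.8010614272766077
[[286. 306.]]
[[282. 211.]]
[[262. 180.]]
[[353. 234.]]
[[278. 239.]]
```

View pics/w1.png

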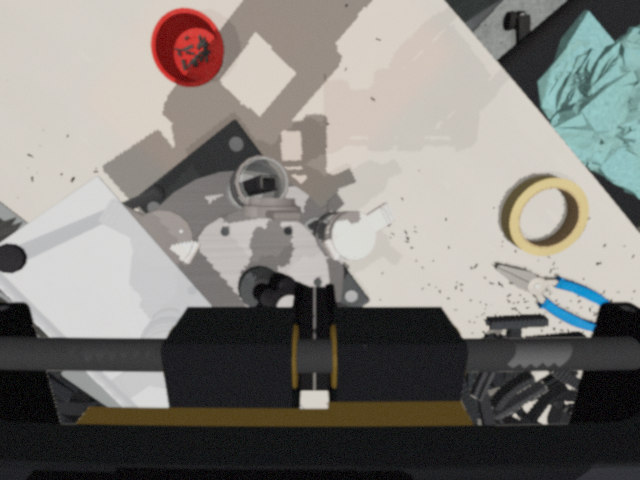

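The wrist view shows the open tube's mouth at (258,183), where I predicted (262,180). The open cap is edge-on at about (272,208) and the knob is at (280,300). The fit is good, with theta about 54°. Next I go down into the gap and push.

Emit:
{"method": "servo_tool", "body": {
  "moves": "0.002 -0.028 0 0 0; 0.002 -0.028 0.03 0 0; 0.002 -0.028 0.06 0 0; 0.002 -0.028 0.08 0 0; 0.002 -0.028 0.098 0 0; 0.002 -0.028 0.098 0 0; 0.002 -0.028 0.098 0 0; 0.002 -0.028 0.098 0 0"
}}

```text
time: 2.4
position: [0.5613, 0.0578, 0.2218]
tool_rot: [-0.365, 0.931, -0.0, 0.001]
ft_force: [0.2, 0.7, -0.1]
grip_width: 0.0006
grip_force: 0.0
```

```bash
python3 - <<'E'
from h import *
p[3]=.945;np.save('p.npy',p)
t=p[3];A=st(p,.155,.046,t)
h=lambda th,d=.045,n=.012:st(p,.105+d*np.sin(th)+n*np.cos(th),.071+d*np.cos(th)-n*np.sin(th),t)
deltas([A]+[h(x) for x in(1.65,1.3,1,.7,.5,.3)],outyaw(p,t))
E
```

```text
t 2.4 pos [0.5613 0.0578 0.2218] toolyaw -137.2 F [ 0.2  0.7 -0.1] w 0.0006
[ 0.0014 -0.      0.0027] [0.56  0.057 0.219]
[ 0.0091 -0.0025  0.0105] [0.556 0.05  0.211]
[ 0.0253 -0.0023  0.0121] [0.544 0.039 0.21 ]
[ 0.038  -0.0036  0.0175] [0.536 0.029 0.204]
[ 0.0486 -0.0063  0.0261] [0.53  0.02  0.196]
[ 0.0539 -0.0086  0.0334] [0.528 0.015 0.188]
[ 0.0576 -0.0114  0.0414] [0.527 0.01  0.18 ]
spin -2.5353080968375252
```

Emit:
{"method": "servo_tool", "body": {
  "moves": "0.009 -0.001 0.006 0 0; 0.017 -0.002 0.009 0 0; 0.025 -0.002 0.012 0 0; 0.032 -0.003 0.015 0 0; 0.038 -0.004 0.018 0 0; 0.044 -0.005 0.022 0 0; 0.049 -0.006 0.026 0 0; 0.054 -0.009 0.033 0 0; 0.058 -0.011 0.039 0 0; 0.058 -0.011 0.039 0 0"
}}

```text
time: 3.23
position: [0.5238, 0.0086, 0.1796]
tool_rot: [-0.364, 0.932, 0.001, -0.002]
ft_force: [-0.1, 0.2, -0.7]
grip_width: 0.0003
grip_force: 0.0
```

```bash
python3 - <<'E'
from h import *
t=p[3]
deltas([st(p,.130,.105,t),st(p,.110,.105,t)],outyaw(p,t)-20)
E
```

```text
t 3.23 pos [0.5238 0.0086 0.1796] toolyaw -137.4 F [-0.1  0.2 -0.7] w 0.0003
[-0.0086 -0.0005 -0.0022] [0.53  0.014 0.182]
[-0.0136 -0.0074  0.0159] [0.539 0.012 0.164]
spin 17.318038726417115
```

Emit:
{"method": "servo_tool", "body": {
  "moves": "-0.005 0 -0.008 6 0; -0.009 -0.001 -0.008 12 0; -0.012 -0.004 -0.006 17 0; -0.014 -0.007 0.004 17 0; -0.014 -0.007 0.010 17 0; -0.014 -0.007 0.014 17 0; -0.014 -0.007 0.018 17 0; -0.014 -0.007 0.020 17 0; -0.014 -0.007 0.020 17 0; -0.014 -0.007 0.020 17 0"
}}

```text
time: 4.07
position: [0.5384, 0.0169, 0.1665]
tool_rot: [-0.223, 0.975, 0.003, -0.001]
ft_force: [-12.4, 10.2, 41.3]
grip_width: 0.0006
grip_force: 21.6
```

```bash
python3 - <<'E'
from h import *
t=p[3]
deltas([st(p,.130,.105,t),st(p,.110,.105,t)],outyaw(p,t)-20)
im=[cv2.resize(cams.camera(n)[b:b+150,a:a+160],None,fx=3,fy=4) if 0 else cams.camera(n)[b:b+150,a:a+160] for n,a,b in(('side',225,205),('top',225,145))]
cv2.imwrite('pics/s2.png',cv2.resize(np.hstack(im),None,fx=2.5,fy=2.5,interpolation=cv2.INTER_CUBIC))
E
```

```text
t 4.07 pos [0.5384 0.0169 0.1665] toolyaw -154.2 F [-12.4  10.2  41.3] w 0.0006
[ 0.0084  0.001  -0.0153] [0.53  0.014 0.182]
[ 0.0017 -0.0042  0.0028] [0.539 0.012 0.164]
spin 0.4749688523386908
```

View pics/s2.png

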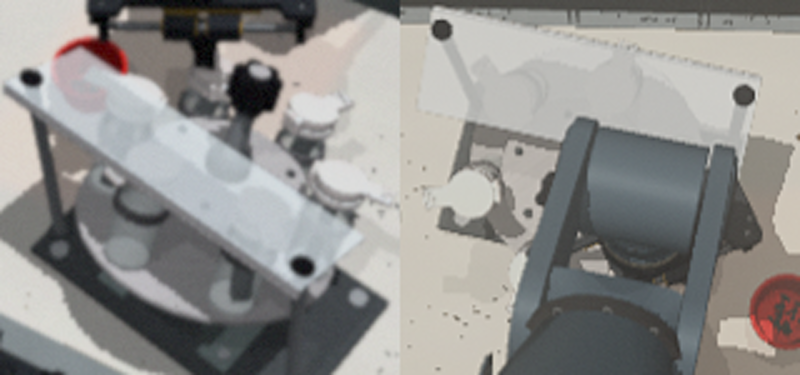

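The side view shows the cap pressed down under the fingertip, with no open tab left standing at (375,60). The carousel hasn't moved. Next is planning the turning strokes with body clearance.

```bash
cat > plan.py <<'E'
from h import *
def clear(P,yaw):
    zb=P[2]+.07; a=np.radians(yaw);ex=np.array([np.cos(a),np.sin(a)]);ey=np.array([ex[1],-ex[0]])
    K=[st(p,s,.022,f) for s in np.linspace(.141,.173,5) for f in np.linspace(0,6.28,40)]
    C=[stc(p,.123,x,y) for x in np.linspace(.04,.12,9) for y in np.linspace(-.15,.15,61)]
    def d(Q):
        Q=np.array([q for q in Q if q[2]>zb-.003])
        if len(Q)==0:return .1
        q=Q[:,:2]-P[:2];return np.max([abs(q@ex)-.0375,abs(q@ey)-.095],axis=0).min()
    return d(K),d(C)
for f in range(25,-50,-10):
    P=st(p,.088,.108,np.radians(f))
    b=max(((min(clear(P,y)),y) for y in range(130,215,3)))
    print(f,P.round(3),'best yaw',b[1],np.round(clear(P,b[1]),3),'stand yaw',np.round(clear(P,168.5),3))
E
python3 - <<'E'
from plan import *
E
```

```text
25 [0.523 0.056 0.128] best yaw 208 [0.012 0.016] stand yaw [-0.005  0.073]
15 [0.521 0.074 0.126] best yaw 193 [0.007 0.032] stand yaw [0.001 0.078]
5 [0.522 0.093 0.124] best yaw 178 [0.005 0.058] stand yaw [0.004 0.081]
-5 [0.526 0.111 0.124] best yaw 160 [0.005 0.06 ] stand yaw [0.004 0.081]
-15 [0.532 0.129 0.126] best yaw 145 [0.007 0.034] stand yaw [0.001 0.078]
-25 [0.541 0.145 0.128] best yaw 130 [0.012 0.016] stand yaw [-0.005  0.073]
-35 [0.553 0.16  0.132] best yaw 136 [0.013 0.014] stand yaw [-0.013  0.064]
-45 [0.567 0.171 0.137] best yaw 139 [0.009 0.009] stand yaw [-0.023  0.053]
```

Emit:
{"method": "servo_tool", "body": {
  "moves": "0 0 -0.02 0 0; 0.012 0 -0.05 0 0; 0.024 0.0 -0.08 0 0; 0.024 0 -0.08 0 0"
}}

```text
time: 4.5
position: [0.5199, 0.0026, 0.2458]
tool_rot: [-0.223, 0.975, -0.002, 0.003]
ft_force: [0.8, -0.3, -0.1]
grip_width: 0.0005
grip_force: 0.0
```

```bash
python3 - <<'E'
from plan import *
Q=lambda f,s=.090,r=.113:st(p,s,r,np.radians(f))
for f,y in((26,200),(15,190),(0,169),(-15,147),(-30,139),(-43,139)):print(f,y,Q(f).round(4),np.round(clear(Q(f),y),3))
deltas([Q(25)*[1,1,0]+[0,0,.22],Q(25)],200)
E
```

```text
25 [0.523 0.056 0.128] best yaw 208 [0.012 0.016] stand yaw [-0.005  0.073]
15 [0.521 0.074 0.126] best yaw 193 [0.007 0.032] stand yaw [0.001 0.078]
5 [0.522 0.093 0.124] best yaw 178 [0.005 0.058] stand yaw [0.004 0.081]
-5 [0.526 0.111 0.124] best yaw 160 [0.005 0.06 ] stand yaw [0.004 0.081]
-15 [0.532 0.129 0.126] best yaw 145 [0.007 0.034] stand yaw [0.001 0.078]
-25 [0.541 0.145 0.128] best yaw 130 [0.012 0.016] stand yaw [-0.005  0.073]
-35 [0.553 0.16  0.132] best yaw 136 [0.013 0.014] stand yaw [-0.013  0.064]
-45 [0.567 0.171 0.137] best yaw 139 [0.009 0.009] stand yaw [-0.023  0.053]
26 200 [0.5185 0.0528 0.1286] [0.016 0.025]
15 190 [0.5158 0.074  0.1254] [0.012 0.04 ]
0 169 [0.5182 0.1034 0.1238] [0.01  0.086]
-15 147 [0.5274 0.1314 0.1254] [0.012 0.04 ]
-30 139 [0.5428 0.156  0.1302] [0.017 0.024]
-43 139 [0.5604 0.1734 0.1366] [0.015 0.014]
t 4.5 pos [0.5199 0.0026 0.2458] toolyaw -154.2 F [ 0.8 -0.3 -0.1] w 0.0005
[-0.0209  0.0478  0.0256] [0.518 0.055 0.22 ]
[-0.0204  0.0483  0.1174] [0.518 0.055 0.128]
spin 5.811955793035622
```

Emit:
{"method": "servo_tool", "body": {
  "moves": "-0.010 0.024 0.01 3 0; -0.02 0.048 0.02 5 0; -0.02 0.048 0.03 5 0; -0.02 0.048 0.05 5 0; -0.02 0.048 0.075 5 0; -0.02 0.048 0.1 5 0; -0.02 0.048 0.117 5 0; -0.02 0.048 0.117 5 0; -0.02 0.048 0.117 5 0"
}}

```text
time: 5.25
position: [0.5151, 0.0551, 0.1229]
tool_rot: [-0.18, 0.984, 0.001, -0.002]
ft_force: [-1.1, -0.2, -0.0]
grip_width: 0.0004
grip_force: 0.1
```

```bash
cat >> h.py <<'E'
Q=lambda f,s=.090,r=.113:st(p,s,r,np.radians(f))
def stroke(ph,yaws):
    deltas([Q(f) for f in ph]);o=get_obs();R=Ro.from_quat(o['tool_rot']).as_matrix();c=np.degrees(np.arctan2(R[1,0],R[0,0]))
    print([round((c-y+180)%360-180,1) for y in yaws])
E
python3 - <<'E'
from h import *
stroke([22,17,12,7,2,-3,-8,-13,-18],[197,192,186,179,172,165,158,151,147])
E
```

```text
t 5.25 pos [0.5151 0.0551 0.1229] toolyaw -159.2 F [-1.1 -0.2 -0. ] w 0.0004
[-0.0037  0.0042 -0.0044] [0.517 0.06  0.127]
[-0.0062  0.0137 -0.003 ] [0.516 0.07  0.126]
[-0.0094  0.0229 -0.0019] [0.516 0.08  0.125]
[-0.0133  0.0319 -0.0012] [0.516 0.09  0.124]
[-0.0179  0.0406 -0.0009] [0.517 0.1   0.124]
[-0.0233  0.0489 -0.001 ] [0.519 0.109 0.124]
[-0.0292  0.0568 -0.0014] [0.522 0.119 0.124]
[-0.0358  0.0641 -0.0021] [0.526 0.128 0.125]
[-0.0428  0.0709 -0.0033] [0.53  0.137 0.126]
[np.float64(3.8), np.float64(8.8), np.float64(14.8), np.float64(21.8), np.float64(28.8), np.float64(35.8), np.float64(42.8), np.float64(49.8), np.float64(53.8)]
```

Emit:
{"method": "servo_tool", "body": {
  "moves": "-0.004 0.004 -0.004 4 0; -0.006 0.014 -0.003 9 0; -0.009 0.023 -0.002 15 0; -0.013 0.032 -0.001 22 0; -0.018 0.041 -0.001 29 0; -0.023 0.049 -0.001 36 0; -0.029 0.057 -0.001 43 0; -0.036 0.064 -0.002 49 0; -0.043 0.071 -0.003 53 0; -0.043 0.071 -0.003 53 0"
}}

```text
time: 6.08
position: [0.5333, 0.138, 0.1292]
tool_rot: [0.278, 0.961, 0.001, 0.002]
ft_force: [0.2, -0.5, -0.2]
grip_width: 0.0007
grip_force: 0.0
```

```bash
python3 - <<'E'
from h import *
stroke([-18,-22,-26,-30,-34,-38,-42,-44],[145,143,140,139,139,139,139,139])
E
```

```text
t 6.08 pos [0.5333 0.138  0.1292] toolyaw 147.8 F [ 0.2 -0.5 -0.2] w 0.0007
[ 0.0021 -0.0029  0.003 ] [0.53  0.137 0.126]
[0.0024 0.0049 0.0019] [0.534 0.143 0.127]
[0.0022 0.0127 0.0006] [0.538 0.15  0.129]
[ 0.0016  0.0204 -0.001 ] [0.543 0.156 0.13 ]
[ 0.0004  0.028  -0.0027] [0.548 0.162 0.132]
[-0.0013  0.0354 -0.0047] [0.553 0.167 0.134]
[-0.0034  0.0427 -0.0068] [0.559 0.172 0.136]
[-0.0047  0.0463 -0.0079] [0.562 0.175 0.137]
[np.float64(2.8), np.float64(4.8), np.float64(7.8), np.float64(8.8), np.float64(8.8), np.float64(8.8), np.float64(8.8), np.float64(8.8)]
```

Emit:
{"method": "servo_tool", "body": {
  "moves": "0.002 0.005 0.002 4 0; 0.002 0.013 0.001 7 0; 0.002 0.020 -0.001 8 0; 0.000 0.028 -0.003 8 0; -0.001 0.035 -0.005 8 0; -0.003 0.041 -0.007 8 0; -0.003 0.041 -0.007 8 0; -0.003 0.041 -0.007 8 0"
}}

```text
time: 6.75
position: [0.557, 0.1705, 0.135]
tool_rot: [0.344, 0.939, 0.001, 0.001]
ft_force: [0.3, 1.1, 0.4]
grip_width: 0.0001
grip_force: 0.0
```

```bash
python3 - <<'E'
from h import *
deltas([])
w=cams.camera('wrist');cv2.imwrite('pics/w3.png',w)
s=cams.camera('side')[195:353,225:395];t=cams.camera('top')[145:303,225:385]
v=np.hstack([cv2.resize(w,(400,300)),cv2.resize(s,(400,300),interpolation=cv2.INTER_CUBIC)]);cv2.imwrite('pics/m3.png',v)
E
```

```text
t 6.75 pos [0.557  0.1705 0.135 ] toolyaw 139.7 F [0.3 1.1 0.4] w 0.0001
```

View pics/m3.png

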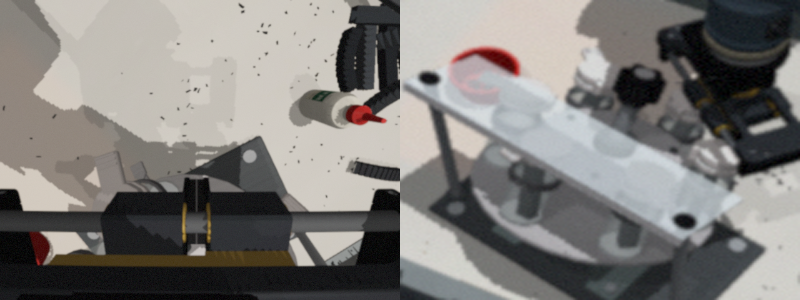

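Emit:
{"method": "servo_tool", "body": {
  "moves": "0 0.002 -0.04 0 0; 0 0.002 -0.08 0 0; 0 0.002 -0.12 0 0; 0 0 -0.15 -6 0; -0.01 -0.005 -0.18 -12 0; -0.03 -0.02 -0.2 -18 0; -0.055 -0.035 -0.2 -24 0; -0.069 -0.046 -0.2 -28 0; -0.069 -0.046 -0.2 -28 0; -0.069 -0.046 -0.2 -28 0"
}}

```text
time: 7.73
position: [0.5785, 0.0896, 0.3343]
tool_rot: [0.109, 0.994, 0.0, -0.0]
ft_force: [0.9, 0.5, -0.2]
grip_width: 0.0005
grip_force: 0.0
```

```bash
python3 - <<'E'
from h import *
deltas([])
w=cams.camera('wrist');m=cams.camera_model('wrist')
s=cams.camera('side')[195:325,245:385];ms=cams.camera_model('side')
for th in(0,-.1):
  print(th)
  for k in(-1,0,1):print(k,proj(m,st(p,.110,.095,th+k*np.pi/3)).round(0),proj(m,st(p,.107,.141,th+k*np.pi/3)).round(0),proj(ms,st(p,.110,.095,th+k*np.pi/3)).round(0))
v=np.hstack([cv2.resize(w,None,fx=.75,fy=.75)[:330],cv2.resize(s,(320,330),interpolation=cv2.INTER_CUBIC)]);cv2.imwrite('pics/m4.png',v)
E
```

```text
t 7.73 pos [0.5785 0.0896 0.3343] toolyaw 167.5 F [ 0.9  0.5 -0.2] w 0.0005
0
-1 [[408. 206.]] [[449. 181.]] [[363. 270.]]
0 [[315. 156.]] [[314. 110.]] [[343. 243.]]
1 [[223. 209.]] [[181. 185.]] [[303. 231.]]
-0.1
-1 [[413. 215.]] [[457. 194.]] [[362. 272.]]
0 [[325. 156.]] [[329. 110.]] [[347. 245.]]
1 [[229. 200.]] [[190. 173.]] [[307. 231.]]
```

View pics/m4.png

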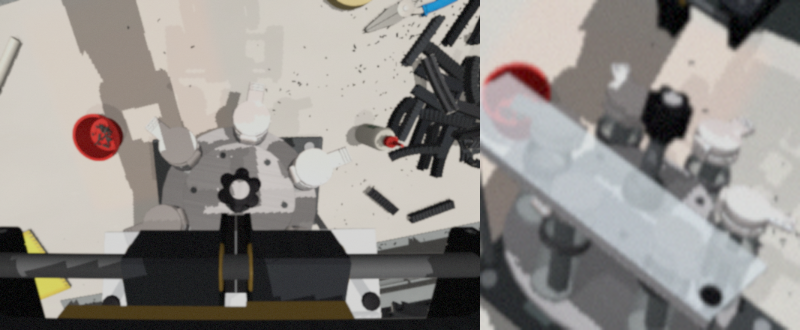

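All caps in front are shut in the wrist view: front cap (252,121), right (315,167), left (180,145). That puts theta at about -11°, so the just-closed tube is a little past the front place. A finger at -41° leaves the tube at -71°, an offset of about 30°. I'll do two more strokes like that one.

```bash
python3 - <<'E'
from h import *
deltas([Q(20)*[1,1,0]+[0,0,.25],Q(20)],195)
E
```

```text
t 7.83 pos [0.5781 0.0909 0.3341] toolyaw 167.7 F [-0.3 -0.2  0.1] w 0.0002
[ 0.0543 -0.0393  0.0841] [0.517 0.064 0.25 ]
[ 0.0542 -0.0393  0.2074] [0.517 0.064 0.127]
spin -27.347508199788905
```

Emit:
{"method": "servo_tool", "body": {
  "moves": "0.027 -0.02 0.03 -7 0; 0.054 -0.039 0.05 -14 0; 0.054 -0.039 0.084 -21 0; 0.054 -0.039 0.11 -27 0; 0.054 -0.039 0.14 -27 0; 0.054 -0.039 0.17 -27 0; 0.054 -0.039 0.195 -27 0; 0.054 -0.039 0.207 -27 0; 0.054 -0.039 0.207 -27 0; 0.054 -0.039 0.207 -27 0"
}}

```text
time: 8.67
position: [0.5171, 0.0647, 0.127]
tool_rot: [-0.128, 0.992, 0.0, -0.001]
ft_force: [0.6, -0.5, 0.2]
grip_width: 0.0003
grip_force: 0.0
```

```bash
python3 - <<'E'
from h import *
stroke([20,15,10,5,0,-5,-10,-15,-20],[193,188,182,175,168,161,155,149,145])
E
```

```text
t 8.67 pos [0.5171 0.0647 0.127 ] toolyaw -165.3 F [ 0.6 -0.5  0.2] w 0.0003
[ 0.0006 -0.0003  0.0003] [0.517 0.064 0.127]
[-0.0011  0.0094  0.0015] [0.516 0.074 0.125]
[-0.0036  0.0189  0.0025] [0.516 0.084 0.125]
[-0.0069  0.0281  0.003 ] [0.517 0.094 0.124]
[-0.0109  0.0371  0.0032] [0.518 0.103 0.124]
[-0.0156  0.0458  0.003 ] [0.52  0.113 0.124]
[-0.021   0.0541  0.0025] [0.524 0.122 0.125]
[-0.027   0.0618  0.0015] [0.527 0.131 0.125]
[-0.0335  0.0691  0.0003] [0.532 0.14  0.127]
[np.float64(1.7), np.float64(6.7), np.float64(12.7), np.float64(19.7), np.float64(26.7), np.float64(33.7), np.float64(39.7), np.float64(45.7), np.float64(49.7)]
```

Emit:
{"method": "servo_tool", "body": {
  "moves": "-0.001 0.009 0.001 7 0; -0.004 0.019 0.002 13 0; -0.007 0.028 0.003 20 0; -0.011 0.037 0.003 27 0; -0.016 0.046 0.003 34 0; -0.021 0.054 0.002 40 0; -0.027 0.062 0.001 46 0; -0.033 0.069 0 50 0; -0.033 0.069 0 50 0; -0.033 0.069 0 50 0"
}}

```text
time: 9.5
position: [0.533, 0.1395, 0.1289]
tool_rot: [0.302, 0.953, 0.001, 0.001]
ft_force: [-0.3, 0.2, 0.4]
grip_width: 0.0003
grip_force: 0.0
```

```bash
python3 - <<'E'
from h import *
stroke([-20,-22,-26,-30,-34,-38,-41],[145,143,140,139,139,139,139])
E
```

```text
t 9.5 pos [0.533  0.1395 0.1289] toolyaw 144.9 F [-0.3  0.2  0.4] w 0.0003
[ 0.0012 -0.0002  0.0022] [0.532 0.14  0.127]
[0.0015 0.0037 0.0017] [0.534 0.143 0.127]
[0.0017 0.0115 0.0003] [0.538 0.15  0.129]
[ 0.0014  0.0192 -0.0012] [0.543 0.156 0.13 ]
[ 0.0007  0.0269 -0.003 ] [0.548 0.162 0.132]
[-0.0006  0.0344 -0.0049] [0.553 0.167 0.134]
[-0.0019  0.0399 -0.0065] [0.557 0.171 0.136]
[np.float64(-0.1), np.float64(1.9), np.float64(4.9), np.float64(5.9), np.float64(5.9), np.float64(5.9), np.float64(5.9)]
```

Then finish the stroke, lift, and go back to the look position over the knob.

Emit:
{"method": "servo_tool", "body": {
  "moves": "0.002 0.006 0.001 2 0; 0.002 0.012 0 4 0; 0.001 0.019 -0.001 6 0; 0.001 0.027 -0.003 6 0; -0.001 0.034 -0.005 6 0; -0.002 0.040 -0.007 6 0; -0.002 0.040 -0.007 6 0; -0.002 0.040 -0.007 6 0"
}}

```text
time: 10.17
position: [0.5579, 0.1708, 0.1349]
tool_rot: [0.352, 0.936, 0.001, 0.001]
ft_force: [-0.3, 0.7, -0.1]
grip_width: 0.0006
grip_force: 0.0
```

Emit:
{"method": "servo_tool", "body": {
  "moves": "0 0.002 -0.04 0 0; 0 0.002 -0.08 0 0; 0 0.002 -0.12 0 0; 0 0 -0.15 -6 0; -0.01 -0.005 -0.18 -12 0; -0.03 -0.02 -0.2 -18 0; -0.055 -0.035 -0.2 -24 0; -0.069 -0.046 -0.2 -28 0; -0.069 -0.046 -0.2 -28 0; -0.069 -0.046 -0.2 -28 0"
}}

```text
time: 11.0
position: [0.5782, 0.0896, 0.3343]
tool_rot: [0.117, 0.993, 0.0, -0.0]
ft_force: [0.8, 0.1, 0.2]
grip_width: 0.0005
grip_force: 0.0
```

```bash
cat > theta.py <<'E'
from h import *
# white cap blobs in the wrist picture -> click phase of the carousel (mod 60 deg)
def theta(tag):
    m=cams.camera_model('wrist');w=cams.camera('wrist');cv2.imwrite(f'pics/{tag}.png',w);g=cv2.cvtColor(w,cv2.COLOR_BGR2GRAY).astype(float)
    g=g[:270]; K=np.array([[m['fx'],0,m['cx']],[0,m['fy'],m['cy']],[0,0,1.]])
    best=[]
    gx=cv2.Sobel(g,-1,1,0);gy=cv2.Sobel(g,-1,0,1)
    for d in np.arange(-30,30,.5):      # sum of edge strength normal to the predicted disc rims
        sc=0
        for k in(-1,0,1):
            ph=np.radians(d+60*k);e=np.linspace(0,2*np.pi,90,endpoint=False)
            c=st(p,.110,.095,ph);u=st(p,.110,.118,ph)-c;v=st(p,.110,.095,ph)*0+np.cross(st(p,1.,0)-st(p,0,0),u)
            P=proj(m,c+np.outer(np.cos(e),u)+np.outer(np.sin(e),v));n=P-P.mean(0);n/=np.linalg.norm(n,axis=1)[:,None]
            i=P.round().astype(int);ok=(i[:,0]>0)&(i[:,0]<640)&(i[:,1]>0)&(i[:,1]<g.shape[0])
            i=i[ok];sc+=-(gx[i[:,1],i[:,0]]*n[ok,0]+gy[i[:,1],i[:,0]]*n[ok,1]).sum()
        best.append((sc,d))
    best.sort(reverse=True);print('phase',best[:4])
E
python3 - <<'E'
from theta import *
deltas([]);theta('w5')
E
```

```text
t 11.0 pos [0.5782 0.0896 0.3343] toolyaw 166.5 F [0.8 0.1 0.2] w 0.0005
phase [(np.float64(20903.981329842252), np.float64(-11.5)), (np.float64(20568.091626355195), np.float64(-11.0)), (np.float64(16316.598760355235), np.float64(-12.0)), (np.float64(15394.168554855276), np.float64(-10.5))]
```

Emit:
{"method": "servo_tool", "body": {
  "moves": "0.027 -0.02 0.03 -7 0; 0.054 -0.039 0.05 -14 0; 0.054 -0.039 0.084 -21 0; 0.054 -0.039 0.11 -27 0; 0.054 -0.039 0.14 -27 0; 0.054 -0.039 0.17 -27 0; 0.054 -0.039 0.195 -27 0; 0.054 -0.039 0.207 -27 0; 0.054 -0.039 0.207 -27 0; 0.054 -0.039 0.207 -27 0"
}}

```text
time: 11.88
position: [0.5161, 0.0657, 0.127]
tool_rot: [-0.12, 0.993, 0.0, -0.001]
ft_force: [-0.3, 0.1, 0.2]
grip_width: 0.0001
grip_force: 0.0
```

```bash
python3 - <<'E'
from h import *
stroke([20,15,10,5,0,-5,-10,-15,-20],[193,188,182,175,168,161,155,149,145])
E
```

```text
t 11.88 pos [0.5161 0.0657 0.127 ] toolyaw -166.3 F [-0.3  0.1  0.2] w 0.0001
[-0.     -0.0015  0.0003] [0.517 0.064 0.127]
[-0.0016  0.0081  0.0015] [0.516 0.074 0.125]
[-0.004   0.0177  0.0024] [0.516 0.084 0.125]
[-0.0071  0.027   0.003 ] [0.517 0.094 0.124]
[-0.0109  0.0361  0.0032] [0.518 0.103 0.124]
[-0.0155  0.0448  0.003 ] [0.52  0.113 0.124]
[-0.0207  0.0532  0.0024] [0.524 0.122 0.125]
[-0.0265  0.0611  0.0015] [0.527 0.131 0.125]
[-0.033   0.0684  0.0003] [0.532 0.14  0.127]
[np.float64(0.7), np.float64(5.7), np.float64(11.7), np.float64(18.7), np.float64(25.7), np.float64(32.7), np.float64(38.7), np.float64(44.7), np.float64(48.7)]
```

Emit:
{"method": "servo_tool", "body": {
  "moves": "-0.001 0.009 0.001 6 0; -0.004 0.018 0.002 12 0; -0.007 0.027 0.003 19 0; -0.011 0.036 0.003 26 0; -0.016 0.045 0.003 33 0; -0.021 0.053 0.002 39 0; -0.026 0.061 0.001 45 0; -0.033 0.068 0 49 0; -0.033 0.068 0 49 0; -0.033 0.068 0 49 0"
}}

```text
time: 12.72
position: [0.5337, 0.1393, 0.129]
tool_rot: [0.302, 0.953, 0.001, 0.002]
ft_force: [-0.2, 0.2, -0.1]
grip_width: 0.0005
grip_force: 0.0
```

```bash
python3 - <<'E'
from h import *
stroke([-20,-23,-26,-28,-30,-34],[145,143,140,139,139,139])
E
```

```text
t 12.72 pos [0.5337 0.1393 0.129 ] toolyaw 144.9 F [-0.2  0.2 -0.1] w 0.0005
[ 0.0019 -0.0004  0.0023] [0.532 0.14  0.127]
[0.0023 0.0054 0.0014] [0.535 0.145 0.128]
[0.0025 0.0112 0.0003] [0.538 0.15  0.129]
[ 0.0024  0.0151 -0.0004] [0.54  0.153 0.129]
[ 0.0022  0.019  -0.0012] [0.543 0.156 0.13 ]
[ 0.0014  0.0266 -0.003 ] [0.548 0.162 0.132]
[np.float64(-0.1), np.float64(1.9), np.float64(4.9), np.float64(5.9), np.float64(5.9), np.float64(5.9)]
```

Go gently to -29°, then lift and look.

Emit:
{"method": "servo_tool", "body": {
  "moves": "0.002 0.003 0.002 2 0; 0.002 0.006 0.001 3 0; 0.002 0.009 0.001 4 0; 0.002 0.012 0 5 0; 0.002 0.015 0 5 0; 0.002 0.017 -0.001 5 0; 0.002 0.017 -0.001 5 0; 0.002 0.017 -0.001 5 0"
}}

```text
time: 13.38
position: [0.541, 0.1535, 0.1286]
tool_rot: [0.344, 0.939, 0.0, 0.0]
ft_force: [-0.6, -0.7, 0.5]
grip_width: 0.0002
grip_force: 0.5
```

Emit:
{"method": "servo_tool", "body": {
  "moves": "0 0 -0.04 0 0; 0 0 -0.08 0 0; 0 0 -0.12 0 0; 0 0 -0.15 -6 0; -0.01 -0.005 -0.18 -12 0; -0.03 -0.01 -0.2 -18 0; -0.055 -0.012 -0.2 -24 0; -0.069 -0.015 -0.2 -28 0; -0.069 -0.015 -0.2 -28 0; -0.069 -0.015 -0.2 -28 0"
}}

```text
time: 14.22
position: [0.5837, 0.0973, 0.3281]
tool_rot: [0.109, 0.994, 0.0, -0.0]
ft_force: [-0.7, -0.2, -0.4]
grip_width: 0.0003
grip_force: 0.0
```

```bash
python3 - <<'E'
from theta import *
deltas([]);theta('w6')
s=cams.camera('side')[195:325,245:385]; w=cv2.imread('pics/w6.png')
v=np.hstack([cv2.resize(w,None,fx=.75,fy=.75)[:330],cv2.resize(s,(320,330),interpolation=cv2.INTER_CUBIC)]);cv2.imwrite('pics/m6.png',v)
E
```

```text
t 14.22 pos [0.5837 0.0973 0.3281] toolyaw 167.5 F [-0.7 -0.2 -0.4] w 0.0003
phase [(np.float64(22746.32198204978), np.float64(8.0)), (np.float64(21787.445197599605), np.float64(8.5)), (np.float64(18692.06546026443), np.float64(7.5)), (np.float64(16302.03715744007), np.float64(9.0))]
```

View pics/m6.png

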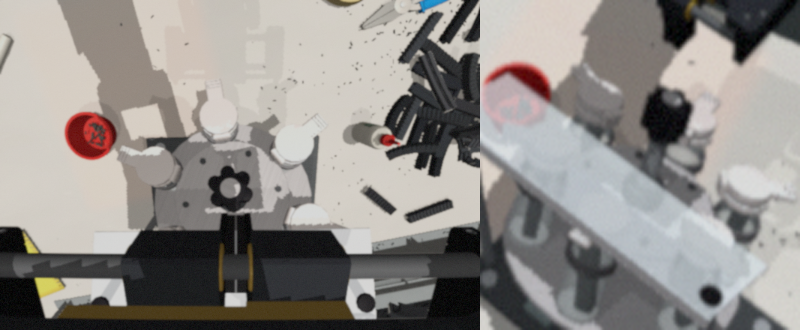

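Phase is +8°, so the empty tube is at the front but 8° short of its click. It shows clear under its cap at (690,150) in the side view, and its cap is at (218,118) in the wrist view. I'll take its tab between the fingers and draw it into the click.

```bash
cat >> h.py <<'E'
def tab(f,th=0.,d=.060): 
    f=np.radians(f);return st(p,.105+d*np.sin(th),.071+d*np.cos(th),f)-[0,0,.015]
E
python3 - <<'E'
from h import *
A=tab(8.2);deltas([A+[0,0,.09],A],outyaw(p,np.radians(8.2)))
E
```

```text
t 14.32 pos [0.5829 0.0982 0.328 ] toolyaw 167.6 F [-0.3  1.   0. ] w 0.0003
[ 0.0852 -0.0279  0.1227] [0.493 0.089 0.205]
[ 0.0851 -0.0279  0.2127] [0.493 0.089 0.115]
spin -9.939799040069744
```

Emit:
{"method": "servo_tool", "body": {
  "moves": "0.035 -0.011 0.01 -5 0.05; 0.07 -0.023 0.025 -10 0.05; 0.085 -0.028 0.06 -10 0.05; 0.085 -0.028 0.095 -10 0.05; 0.085 -0.028 0.122 -10 0.05; 0.085 -0.028 0.122 -10 0.05; 0.085 -0.028 0.122 -10 0.05; 0.085 -0.028 0.122 -10 0.05",
  "grip_force": 10
}}

```text
time: 14.98
position: [0.4959, 0.0887, 0.2078]
tool_rot: [0.02, 1.0, 0.0, 0.001]
ft_force: [0.1, -0.6, 0.1]
grip_width: 0.0446
grip_force: 0.0
```

```bash
python3 - <<'E'
from h import *
A=tab(8.2);deltas([A],outyaw(p,np.radians(8.2)))
w=cams.camera('wrist');cv2.imwrite('pics/w7.png',w);m=cams.camera_model('wrist')
print(proj(m,A+[0,0,.015]),proj(m,A))
E
```

```text
t 14.98 pos [0.4959 0.0887 0.2078] toolyaw 177.7 F [ 0.1 -0.6  0.1] w 0.0446
[0.0027 0.0005 0.0924] [0.493 0.089 0.115]
spin 0.134461812523881
[[316.36915453 244.90572062]] [[316.26281046 238.3215968 ]]
```

Emit:
{"method": "servo_tool", "body": {
  "moves": "0.003 0 0.03 0 0.05; 0.003 0 0.06 0 0.05; 0.003 0 0.08 0 0.05; 0.003 0 0.092 0 0.05; 0.003 0 0.092 0 0.05; 0.003 0 0.092 0 0.035; 0.003 0 0.092 0 0.02; 0.003 0 0.092 0 0.01; 0.003 0 0.092 0 0.01; 0.003 0 0.092 0 0.01",
  "grip_force": 8
}}

```text
time: 15.87
position: [0.4925, 0.0884, 0.1155]
tool_rot: [0.02, 1.0, -0.0, 0.001]
ft_force: [-0.9, 1.5, 0.8]
grip_width: 0.0248
grip_force: 1.0
```

```bash
python3 - <<'E'
from h import *
deltas([tab(f) for f in (8.2,6,4,2,0,-1)],outyaw(p,0))
E
```

```text
t 15.87 pos [0.4925 0.0884 0.1155] toolyaw 177.7 F [-0.9  1.5  0.8] w 0.0248
[-0.0009  0.001   0.0002] [0.493 0.089 0.115]
[-0.0011  0.006   0.0004] [0.494 0.094 0.115]
[-0.0015  0.0106  0.0006] [0.494 0.099 0.115]
[-0.002   0.0151  0.0007] [0.495 0.103 0.115]
[-0.0027  0.0196  0.0007] [0.496 0.108 0.115]
[-0.003   0.0219  0.0007] [0.496 0.11  0.115]
spin 9.145427790715843
```

Emit:
{"method": "servo_tool", "body": {
  "moves": "0 0.001 0 0 0.01; 0 0.001 0 0 0.01; -0.001 0.004 0 1 0.01; -0.001 0.007 0 3 0.01; -0.002 0.010 0.001 5 0.01; -0.002 0.013 0.001 6 0.01; -0.002 0.016 0.001 7 0.01; -0.003 0.019 0.001 8 0.01; -0.003 0.020 0.001 9 0.01; -0.003 0.020 0.001 9 0.01"
}}

```text
time: 16.7
position: [0.4952, 0.1088, 0.1136]
tool_rot: [0.099, 0.995, 0.0, -0.0]
ft_force: [-1.9, 1.9, 4.5]
grip_width: 0.0197
grip_force: 8.0
```

Emit:
{"method": "servo_tool", "body": {
  "moves": "0 0 0 0 0.045; 0 0 0 0 0.045; 0 0 0 0 0.045; 0 0 0 0 0.045; 0 0 0 0 0.045"
}}

```text
time: 17.12
position: [0.4957, 0.108, 0.1133]
tool_rot: [0.099, 0.995, -0.0, -0.0]
ft_force: [-0.9, -0.1, -0.7]
grip_width: 0.0422
grip_force: 0.0
```

```bash
cat > th2.py <<'E'
from h import *
# phase from side and top pictures' cap rims is coarse; use wrist caps still in sight
E
python3 - <<'E'
from h import *
deltas([tab(f) for f in (0,)],outyaw(p,0))
E
```

```text
t 17.12 pos [0.4957 0.108  0.1133] toolyaw 168.7 F [-0.9 -0.1 -0.7] w 0.0422
[-0.0002 -0.0001 -0.0015] [0.496 0.108 0.115]
spin 0.1335301841239982
```

Emit:
{"method": "servo_tool", "body": {
  "moves": "0 0 -0.04 0 0.045; 0 0 -0.08 0 0.045; 0 0 -0.12 0 0.045; 0 0 -0.16 0 0.045; 0 0 -0.19 0 0.045; -0.03 -0.003 -0.217 0 0.045; -0.06 -0.006 -0.217 0 0.045; -0.085 -0.009 -0.217 0 0.045; -0.085 -0.009 -0.217 0 0.045; -0.085 -0.009 -0.217 0 0.045"
}}

```text
time: 17.95
position: [0.5776, 0.0821, 0.3298]
tool_rot: [0.099, 0.995, -0.0, -0.001]
ft_force: [-0.4, 0.2, -0.6]
grip_width: 0.0447
grip_force: 0.0
```

```bash
python3 - <<'E'
from theta import *
theta('w8');A=tab(0);deltas([A+[0,0,.09],A],outyaw(p,0))
E
```

```text
phase [(np.float64(18771.91354880047), np.float64(0.0)), (np.float64(16221.404885454329), np.float64(0.5)), (np.float64(15909.653325210842), np.float64(-0.5)), (np.float64(10716.866372545017), np.float64(1.0))]
t 18.0 pos [0.5764 0.0826 0.3296] toolyaw 168.7 F [-0.6  0.2 -0.5] w 0.0448
[0.0836 0.009  0.1251] [0.496 0.108 0.205]
[0.0833 0.009  0.2151] [0.496 0.108 0.115]
spin 0.11489123713587901
```

Phase 0.0°, so it has clicked in. Next I grip the tab again and lift it.

Emit:
{"method": "servo_tool", "body": {
  "moves": "0.03 0.003 0.01 0 0.045; 0.06 0.006 0.02 0 0.045; 0.085 0.009 0.03 0 0.045; 0.085 0.009 0.065 0 0.045; 0.085 0.009 0.1 0 0.045; 0.085 0.009 0.135 0 0.045; 0.085 0.009 0.165 0 0.045; 0.085 0.009 0.19 0 0.045; 0.085 0.009 0.208 0 0.045; 0.085 0.009 0.216 0 0.045"
}}

```text
time: 18.83
position: [0.4922, 0.1086, 0.1122]
tool_rot: [0.098, 0.995, -0.0, -0.003]
ft_force: [0.5, 0.5, -0.0]
grip_width: 0.0449
grip_force: 0.0
```

Emit:
{"method": "servo_tool", "body": {
  "moves": "0 0 0 0 0.03; 0 0 0 0 0.02; 0 0 0 0 0.01; 0 0 0 0 0.01; 0 0 0 0 0.01; 0 0 0 0 0.01; 0 0 0 0 0.01; 0 0 0 0 0.01",
  "grip_force": 12
}}

```text
time: 19.5
position: [0.4965, 0.1084, 0.1155]
tool_rot: [0.098, 0.995, 0.0, 0.001]
ft_force: [0.0, -0.1, 6.3]
grip_width: 0.0197
grip_force: 12.0
```

```bash
python3 - <<'E'
from h import *
T=[0,.1,.2,.3,.4,.5,.6,.7,.8,.9,1.0,1.1,1.2,1.3]
deltas([tab(0,t) for t in T])
E
```

```text
t 19.5 pos [0.4965 0.1084 0.1155] toolyaw 168.7 F [ 0.  -0.1  6.3] w 0.0197
[ 0.0005 -0.0006  0.0007] [0.496 0.108 0.115]
[ 0.0027 -0.0006 -0.0049] [0.494 0.108 0.12 ]
[ 0.0044 -0.0006 -0.0107] [0.492 0.109 0.126]
[ 0.0055 -0.0006 -0.0165] [0.491 0.109 0.132]
[ 0.006  -0.0006 -0.0225] [0.49  0.109 0.138]
[ 0.0059 -0.0006 -0.0285] [0.491 0.109 0.144]
[ 0.0052 -0.0006 -0.0345] [0.491 0.109 0.15 ]
[ 0.0039 -0.0006 -0.0403] [0.492 0.109 0.156]
[ 0.0021 -0.0006 -0.046 ] [0.494 0.108 0.161]
[-0.0004 -0.0006 -0.0515] [0.497 0.108 0.167]
[-0.0033 -0.0006 -0.0567] [0.5   0.107 0.172]
[-0.0068 -0.0006 -0.0616] [0.503 0.106 0.177]
[-0.0107 -0.0006 -0.0662] [0.507 0.106 0.182]
[-0.0151 -0.0006 -0.0703] [0.511 0.105 0.186]
```

Emit:
{"method": "servo_tool", "body": {
  "moves": "0.003 0 -0.005 0 0.01; 0.004 0 -0.011 0 0.01; 0.006 0 -0.017 0 0.01; 0.006 0 -0.023 0 0.01; 0.006 0 -0.029 0 0.01; 0.005 0 -0.035 0 0.01; 0.004 0 -0.040 0 0.01; 0.002 0 -0.046 0 0.01; 0 0 -0.052 0 0.01; 0 0 -0.052 0 0.01"
}}

```text
time: 20.33
position: [0.4943, 0.1086, 0.1676]
tool_rot: [0.099, 0.995, 0.0, -0.002]
ft_force: [-4.1, 3.3, 2.0]
grip_width: 0.0199
grip_force: 12.0
```

```bash
python3 - <<'E'
from h import *
T=[.8,.9,1.0,1.1,1.2,1.3,1.4]
deltas([tab(0,t) for t in T])
E
```

```text
t 20.33 pos [0.4943 0.1086 0.1676] toolyaw 168.7 F [-4.1  3.3  2. ] w 0.0199
[-0.0001 -0.0004  0.0061] [0.494 0.108 0.161]
[-0.0025 -0.0004  0.0006] [0.497 0.108 0.167]
[-0.0054 -0.0004 -0.0046] [0.5   0.107 0.172]
[-0.0089 -0.0004 -0.0095] [0.503 0.106 0.177]
[-0.0128 -0.0005 -0.0141] [0.507 0.106 0.182]
[-0.0171 -0.0005 -0.0182] [0.511 0.105 0.186]
[-0.0218 -0.0005 -0.0219] [0.516 0.104 0.189]
```

Still held, at about 0.9 rad. I continue to about 1.3, then release and back away outward.

Emit:
{"method": "servo_tool", "body": {
  "moves": "-0.005 0 -0.005 0 0.01; -0.009 0 -0.010 0 0.01; -0.013 0 -0.014 0 0.01; -0.017 0 -0.018 0 0.01; -0.017 0 -0.018 0 0.06; -0.017 0 -0.018 0 0.06; -0.017 0 -0.018 0 0.06; -0.017 0 -0.018 0 0.06; -0.017 0 -0.018 0 0.06; -0.017 0 -0.018 0 0.06"
}}

```text
time: 21.17
position: [0.5129, 0.1045, 0.1847]
tool_rot: [0.099, 0.995, -0.0, 0.001]
ft_force: [0.1, -0.7, -0.1]
grip_width: 0.0521
grip_force: 0.0
```

Emit:
{"method": "servo_tool", "body": {
  "moves": "0.02 0 -0.018 0 0.06; 0.05 0 -0.018 0 0.06; 0.08 0 -0.03 0 0.06; 0.08 0 -0.06 0 0.06; 0.08 0 -0.10 0 0.06; 0.08 0 -0.14 0 0.06; 0.07 0.04 -0.17 0 0.06; 0.05 0.08 -0.18 0 0.06; 0.05 0.12 -0.18 0 0.06; 0.05 0.14 -0.18 0 0.06"
}}

```text
time: 22.0
position: [0.4932, 0.2543, 0.3664]
tool_rot: [0.099, 0.995, 0.001, 0.003]
ft_force: [0.4, 0.2, 0.4]
grip_width: 0.0605
grip_force: 0.0
```

```bash
python3 - <<'E'
from h import *
deltas([])
s=cams.camera('side')[180:340,225:395];t=cams.camera('top')[140:300,225:395]
cv2.imwrite('pics/fin.png',cv2.resize(np.hstack([s,t]),(800,376),interpolation=cv2.INTER_CUBIC))
E
```

```text
t 22.0 pos [0.4932 0.2543 0.3664] toolyaw 168.7 F [0.4 0.2 0.4] w 0.0605
```

View pics/fin.png

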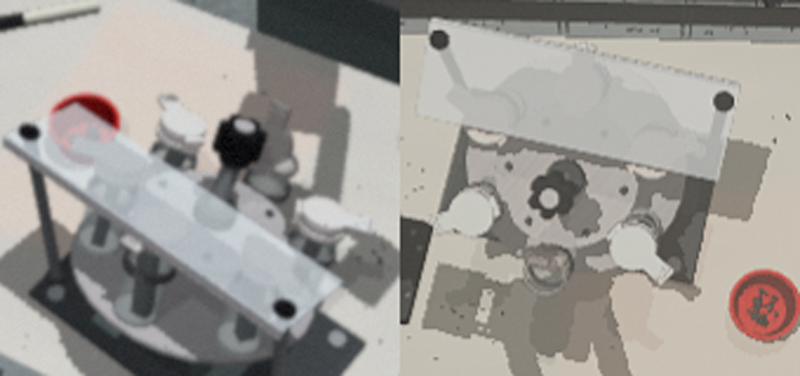

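The last picture shows the front tube open with no black piece in it, mouth at (548,268) in the top half. Its cap stands up at (272,130) in the side half, the other visible caps are shut, and the red tub is undisturbed. I'll check the mouth against the front place and hand in.

```bash
python3 - <<'E'
from h import *
m=cams.camera_model('top')
for d in(-5,0,5):print(d,proj(m,st(p,.104,.095,np.radians(d))).round(1),'seen ~287.9 254')
print(proj(m,st(p,.11,.095,np.radians(60))).round(1),'seen 323.6 242.5',proj(m,st(p,.11,.095,np.radians(-60))).round(1),'seen 254.8 229')
print(job.hand_in())
E
```

```text
-5 [[282.9 255.2]] seen ~287.9 254
0 [[286.3 256.1]] seen ~287.9 254
5 [[289.7 256.7]] seen ~287.9 254
[[324.  245.3]] seen 323.6 242.5 [[255.3 230. ]] seen 254.8 229
the job is handed in; nothing more can be done
None
```

The tube left open was pressed shut, the empty tube was turned until it clicked into the front place, and its cap now stands right open. The job was handed in at 22 s; the hand-in gave no verdict, and I did not check the marker or the tape roll at the end.

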